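# Start up the counting scale and tare the tray

## Task

Start up the counting scale for the shift: with the fingertips, switch on the bench power unit by pushing the raised end of its rocker fully down, then switch on the scale in the same way with the rocker on its panel. Give the scale three seconds for its self-test, then press the tare key (the one wide bar key on the panel) all the way down and let it come back up, so that the empty tray on the pan is tared off. Do not touch the pan or the tray, press none of the other keys, and leave the gauge stand, the tape roll and the discs where they are.

Things in the scene. Friction and masses are not known exactly. Their poses are not given: they have to be found in the camera images.
- power_unit: Low grey bench power unit, fixed, left or right of the scale, 220 x 70 mm, top 50 mm above the bench; origin on the bench under its middle, x along it away from the operator, z up. On top: rocker at x = -70 mm in a silver bezel (40 x 30 mm, 2.5 mm high), two round sockets, and a black adapter (46 x 42 mm, top 94 mm above the bench) plugged in at x = +66 mm.
- unit_switch (a joint): Power unit's rocker (rad), 30 mm long (along the unit's x), 22 mm wide, black, dished. At 0 (off) its +x half, the end away from the operator, slopes up at 0.32 rad (tip 4.7 mm above the crease) and its -x half is parallel to the unit's top; at 0.32 (on) the reverse. 3 to 5 N on the raised end turns it; stiff, it stays where left. Crease 56 mm above the bench.
- unit_switch_press (a point): Point to push on the power unit's rocker: on the top of its +x half, 11 mm from the crease, 4 mm from the tip. It moves with the rocker and goes down about 3.5 mm when it is switched on.
- scale: Light grey bench counting scale, fixed, 330 mm deep (x), 300 mm wide (y); origin on the bench under its middle, x away from the operator, y to the operator's left, z up. Its front 115 mm is the sloping panel; the housing behind is 85 mm high and carries the pan.
- scale_panel: The scale's panel, sloping at 14 degrees, rising with +x; origin at the middle of its face, x up the slope, y to the operator's left, z its outward normal. Display windows above; below them, all at x = -16 mm, from left to right: three square keys at y = 122, 86, 50 mm, the wide bar key at -18, the rocker at -105 (in a silver bezel 40 x 30 mm, 2.5 mm high).
- scale_switch (a joint): Scale's rocker (rad), 30 mm long (along the scale's x), 22 mm wide, black, dished. At 0 (off) its +x half, the end away from the operator, slopes up at 0.32 rad (tip 4.7 mm above the crease) and its -x half is parallel to the panel; at 0.32 (on) the reverse. 3 to 5 N on the raised end turns it; stiff, it stays where left. Crease 6 mm off the panel.
- scale_switch_press (a point): Point to push on the scale's rocker: on the top of its +x half, 11 mm from the crease, 4 mm from the tip. It moves with the rocker and goes down about 3.5 mm when it is switched on.
- key_tare (a joint): Tare key, the wide bar (18 x 46 mm), spring key on the scale's panel (m): 0 up, 0.004 fully down, moving square to the panel. 1.2 N to start it, 4 N at the bottom.
- key_tare_top (a point): Centre of the top of the tare key, 7 mm off the panel when up; its z axis is the panel's outward normal.
- key_zero (a joint): Leftmost square key (18 x 18 mm), spring key on the scale's panel (m): 0 up, 0.004 fully down, moving square to the panel. Not to be pressed.
- key_unit (a joint): Middle square key (18 x 18 mm), spring key on the scale's panel (m): 0 up, 0.004 fully down, moving square to the panel. Not to be pressed.
- key_print (a joint): Rightmost square key (18 x 18 mm), the nearest to the tare key, spring key on the scale's panel (m): 0 up, 0.004 fully down, moving square to the panel. Not to be pressed.
- scale_pan: Stainless weighing pan on the scale behind the panel, 215 (x) x 280 (y) x 8 mm, top 106 mm above the bench, near edge about 56 mm on the operator's side of the scale's origin; origin at the centre of its underside. Not to be touched.
- tray: Empty open blue tray lying loose on the pan, 150 (x) x 200 (y) x 35 mm, top 141 mm above the bench; origin at the centre of its underside. Not to be touched.
- gauge_stand: Dial gauge on a black granite base 150 (x) x 100 (y) x 50 mm with a steel column 220 mm high at its +x end; loose, 3.5 kg, stands on the other side of the scale from the power unit; origin under the middle of the base.
- tape_roll: White roll, outside diameter 60 mm, 50 mm high, loose on the bench; origin at the centre of its underside.
- disc0: Loose metal disc, diameter 60 mm, 5 mm thick, bottom of a pile of three; origin at the centre of its underside.
- disc1: Loose metal disc, diameter 60 mm, 5 mm thick, middle of a pile of three; origin at the centre of its underside.
- disc2: Loose metal disc, diameter 60 mm, 5 mm thick, top of a pile of three; origin at the centre of its underside.

How it is judged:
By the outcome, as a careful person would: the job done as asked, in the order asked, and still so for the second after the job is handed in, with the robot touching nothing.
It also fails if it takes over 58 s, if anything falls off the work surface, if the arm or the gripper's body presses on something with over 40 N, if the wrist force passes 120 N, or if a joint passes its speed limit or range.

## Robot

A 7-joint arm with a two-finger parallel gripper is mounted at the origin on the work surface. World frame = base frame: x ahead of the robot, y to its left, z up, the work surface at z = 0. Lengths are in m, angles in rad, forces in N, time in s.
With the tool pointing down it reaches from about 0.425 to 0.925 m from the base axis. Payload 6.8 kg.
Tool frame: the origin (TCP) lies midway between the tips of the shut fingers; the grasp point (between the pads) lies 19 mm behind it (r.grip_depth is the distance from the TCP to the grasp point, in m); z points along the fingers, y is the line along which they close (so a half turn about z gives the same grasp; the last joint's range is limited). The gripper opens to 85 mm and grips with 20 to 120 N. Pads are 22 mm wide; open, the fingers measure 114 mm over their backs; the gripper's body (76 mm by 85 mm) begins 54 mm behind the grasp point. The pads swing forward as they close: fully open they stand 13 mm farther back than shut.
Start: joints at [-1.278, 0.477, 0.022, 1.555, -0.011, 1.109, -0.083], TCP at [0.263, 0.622, 0.231] pointing down, gripper open.
Joint ranges: [-2.96, 2.96], [-0.34, 2.1], [-1.41, 1.46], [0.24, 2.44], [-1.37, 4.51], [0.17, 1.92], [-2.96, 2.96]. Speed limits (rad/s): [2.39, 2.39, 3.14, 3.14, 3.14, 3.14, 3.14].

## Interface

Orientations are given as a rotation vector (axis times angle).
In Python, from bench import telemetry, grab_frame, calibration, order, silhouettes, r gives the robot as it stands.
- The arm moves only by the tool apply_moves, never from a script. Its argument "moves" is a list of rows, each a list of 7 numbers: the turn, a rotation vector about the tool's x, y, z scaled (see below), then the shift along the tool's x, y, z scaled (see below), then the opening, from -1 (shut) to 1 (fully open). A call has exactly 8 rows; each row shifts and turns the commanded pose from where the row before left it, along the tool's axes as they then stand; what a row does not reach is not made up. The controller multiplies each number of a shift by 1000 mm and each number of a turn by 6 degrees. A row lasts 1/12 s, in which the tool goes at most 41.7 mm and 7.16 degrees, less where a joint would pass 70% of its speed; a pose out of reach is approached as far as the arm can. A call with a number of a shift or a turn outside -1 to 1 is refused whole. A call with a gripper value outside its range is refused whole. The fingers move at their own pace and stop on an object; "grip_force" is the grip in N (left out, the last holds). Time passes only in rows, so rows that do not move let the fingers close, or fill a call up. It gives the time, the measured TCP pose, the force, the opening and the grip force at its end, in the units of the state.
- telemetry.get_obs(): the state, without advancing time (a new reading comes with each control period).
- grab_frame(name): name is "side" or "top" or "wrist"; returns the picture (384x512x3 uint8, blue, green, red); there is no depth.
- calibration(name): a dict with "fx", "fy", "cx", "cy" (pixels), "world_from_camera" (4x4, takes a point from camera to world coordinates); the wrist camera has in their place "mount" (4x4, takes a point from camera to tool coordinates, whose origin is the TCP and whose axes are the flange's). Camera axes: x right, y down, z forward; pixel columns grow to the right and rows downward; lengths in m; the calibration is good to about 2 mm. The wrist camera is an equidistant fisheye: a pixel r from the principal point sees the ray r / f radians off the axis. A picture is of the moment at which its call begins: read the wrist's pose just before it. calibration takes no time and is no camera call.
- order.hand_in(): hands the job in; it is judged then, once.
Trained networks look in the newest picture that a camera, given by its name, has taken for a name from the list of things; names that differ only in an ending like _2 or _b are one class to them, and where a whole thing is asked for, a point or a joint stands for the part that bears it (a point fixed in the world has none). Each returns a list of dicts, best first, with "p" (0 to 1); they miss things now and then, are a little off and sometimes report something else, mostly with a low value. They report only what shows in the picture. A call takes as long as a camera call.
- silhouettes(thing, camera): "mask" (384x512 bool, what is visible of it) and "extent" ([centre column, centre row, width, height] in pixels, round what is visible of it).
The state is a dict: "clock": time; "joints": joint angles; "qvel": joint speeds; "tau": joint torques, N m; "tcp_pos": TCP position; "orientation": TCP orientation; "contact_force": force on the tool from outside, world axes, zero at the start; "moment": the same for the moment, N m; "grip_width": finger opening in m; "gripper_force": force on a finger pad.
Only numpy, scipy, OpenCV 4.12 (cv2) and the standard library are available. Lean on these libraries where they do the work, as an engineer would, in place of code of your own. Each camera call takes 0.05 s, during which the arm holds its last target. There are 200 camera calls.

## Working session

There is one attempt and no reset: what is moved stays moved. The work goes in short steps, Python scripts to look and compute and a tool call to move; the robot and the scene stay as the last step left them, time stands still between calls to the robot, and variables do not carry over. Pictures are saved under pics/ and viewed, at most 11 in all, crops included, and the job is handed in when it is done.

Besides the shell and the picture viewer there is one more tool, called after "Call:" as name(argument=value, ...) on one line, values as JSON. apply_moves: Moves the arm, as the interface text tells. Its arguments: {"type":"object","properties":{"moves":{"type":"array"},"grip_force":{"type":"number"}},"required":["moves"]}

```bash
mkdir -p pics; ls
python3 - <<'E'
from bench import telemetry, grab_frame, calibration, order, silhouettes, r
import cv2,numpy as np
print(telemetry.get_obs())
a=grab_frame("top");b=grab_frame("side")
cv2.imwrite("pics/top.png",cv2.resize(a,(800,600)));cv2.imwrite("pics/side.png",cv2.resize(b,(800,600)))
for c in("top","side","wrist"):print(c,calibration(c))
for t in("power_unit","unit_switch","scale","scale_switch","key_tare","scale_pan","tray","gauge_stand","tape_roll","disc2","key_print","key_zero"):
  for c in("top","side"):
    s=silhouettes(t,c);print(t,c,[(round(d["p"],2),np.round(d["extent"],1).tolist()) for d in s[:2]])
E
```

```text
pics
{'clock': 0.0, 'joints': array([-1.27808431,  0.47781801,  0.02234574,  1.55647762, -0.01148678,
        1.1093364 , -0.08312849]), 'qvel': array([-5.64816961e-04, -9.69280971e-05, -1.18789620e-04, -2.23099767e-04,
       -8.19647091e-04, -5.28210134e-04, -8.07649250e-04]), 'tau': array([-6.18896374e-04, -5.96452975e+01,  1.60730258e+00, -2.81194085e+01,
        1.23595764e-02,  9.19540529e-03, -1.33162806e-05]), 'tcp_pos': array([0.26314357, 0.62092249, 0.23030281]), 'orientation': array([-6.25353385e-01, -3.07849312e+00,  2.98092224e-03]), 'contact_force': array([0.19036804, 0.05082891, 0.34464521]), 'moment': array([0.06653092, 0.0420655 , 0.01119233]), 'gripper_force': 0.0, 'grip_width': 0.0853052460770508}
top {'fx': 454.58407065991906, 'fy': 454.58407065991906, 'cx': 254.08167429699003, 'cy': 189.5387464526544, 'world_from_camera': array([[ 0.04603799, -0.97745186,  0.20607854,  0.29146594],
       [-0.99893688, -0.04553643,  0.00717872,  0.01147006],
       [ 0.00236723, -0.20618995, -0.97850912,  1.42845271],
       [ 0.        ,  0.        ,  0.        ,  1.        ]])}
[... 1291 characters left out ...]
[262.2, 206.4, 36.8, 63.1]), (0.35, [267.4, 202.3, 3.9, 6.0])]
scale_pan top [(0.8, [264.2, 148.9, 93.9, 73.1]), (0.32, [263.1, 147.1, 65.5, 53.4])]
scale_pan side [(0.83, [223.9, 194.2, 60.8, 54.6]), (0.56, [243.0, 280.1, 68.3, 28.0])]
tray top [(0.96, [266.4, 149.0, 62.9, 48.8])]
tray side [(0.7, [222.6, 191.4, 44.9, 45.2])]
gauge_stand top [(0.62, [365.3, 184.8, 45.6, 65.9])]
gauge_stand side [(0.7, [256.6, 146.6, 34.9, 44.8])]
tape_roll top [(0.56, [419.9, 220.2, 24.5, 20.2])]
tape_roll side [(0.45, [279.2, 138.9, 10.4, 13.3])]
disc2 top [(0.84, [106.4, 206.1, 13.2, 20.0])]
disc2 side [(0.73, [249.0, 325.1, 20.7, 16.8])]
key_print top []
key_print side []
key_zero top []
key_zero side []
```

View pics/top.png

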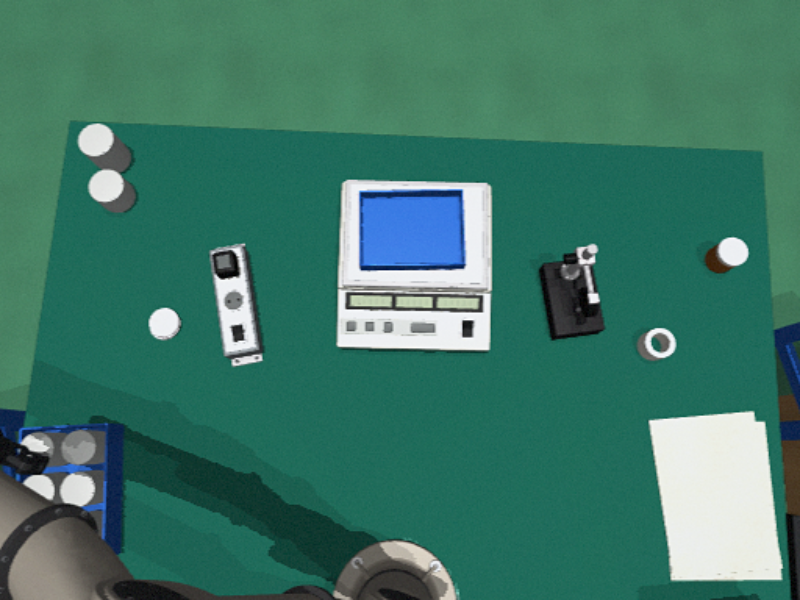

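View pics/side.png

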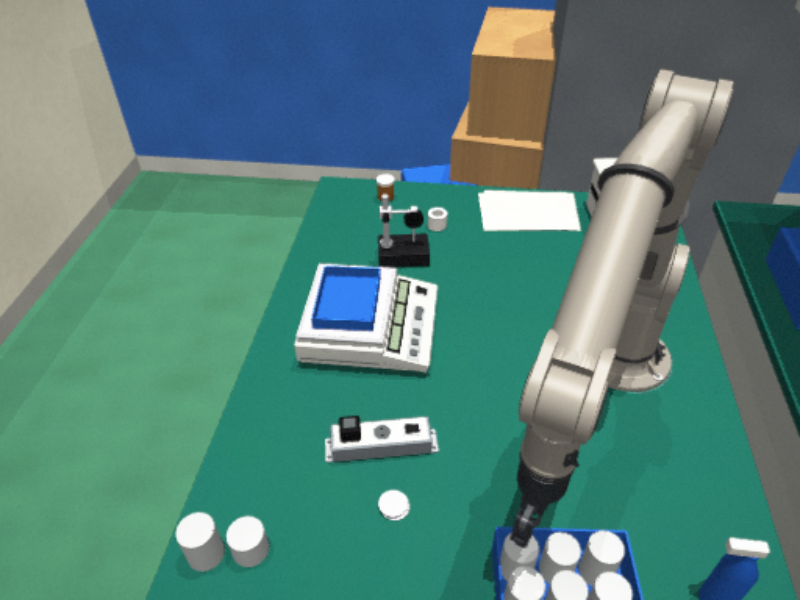

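The top view shows the power unit left of the scale (rocker at 238,332 in the 800 px picture), the tare bar at (423,327), the scale's rocker at (468,328) and the discs at (164,323). The side view agrees, and the gripper is low over a blue box of cylinders.

```bash
cat > h.py <<'E'
from bench import telemetry, grab_frame, calibration, order, silhouettes, r
import cv2,numpy as np
from scipy.spatial.transform import Rotation as R
def pose():
    o=telemetry.get_obs(); return R.from_rotvec(o["orientation"]),np.array(o["tcp_pos"]),o
def ray(cam,px,P=None):
    c=calibration(cam);u=np.array([(px[0]-c["cx"])/c["fx"],(px[1]-c["cy"])/c["fy"]])
    if cam!="wrist":
        T=c["world_from_camera"];d=np.array([*u,1])
    else:
        W=np.eye(4);W[:3,:3]=P[0].as_matrix();W[:3,3]=P[1];T=W@c["mount"]
        t=np.hypot(*u);d=np.array([*(u*np.sinc(t/np.pi)),np.cos(t)])
    return T[:3,3],T[:3,:3]@d
def at_z(cam,px,z,P=None):
    o,d=ray(cam,px,P);return o+d*(z-o[2])/d[2]
def proj_wrist(p,P):
    c=calibration("wrist");W=np.eye(4);W[:3,:3]=P[0].as_matrix();W[:3,3]=P[1]
    q=np.linalg.inv(W@c["mount"])@np.r_[p,1];n=np.hypot(q[0],q[1]);t=np.arctan2(n,q[2])
    return np.array([c["cx"],c["cy"]])+c["fx"]*t*q[:2]/n
def go(Rt,pt):
    """remaining turn (units of 6deg, tool axes) and shift (m, tool axes)"""
    Rn,p,_=pose()
    return np.round(np.degrees((Rn.inv()*Rt).as_rotvec())/6,3),np.round(Rn.inv().apply(np.asarray(pt)-p),4)
E
python3 - <<'E'
from h import *
s=.64
P=pose();print(np.round(P[0].as_matrix(),3))
for n,u,z in [("urock",(238,332),.056),("unit near",(244,357),.0),("unit adapter",(224,262),.094),("tare",(423,327),.07),("srock",(468,328),.07),("zero",(351,326),.07),("panel near L",(337,349),.05),("panel near R",(490,351),.05),("disc",(164,323),.015),("gauge",(586,250),.2),("pan L",(343,182),.1),("pan R",(490,184),.1)]:
    print(n,np.round(at_z("top",(u[0]*s,u[1]*s),z),3))
E
```

```text
[[-0.921  0.39  -0.   ]
 [ 0.39   0.921  0.   ]
 [ 0.     0.    -1.   ]]
urock [0.495 0.328 0.056]
unit near [0.453 0.325 0.   ]
unit adapter [0.624 0.359 0.094]
tare [ 0.519 -0.032  0.07 ]
srock [ 0.521 -0.119  0.07 ]
zero [0.514 0.108 0.07 ]
panel near L [0.471 0.134 0.05 ]
panel near R [ 0.481 -0.165  0.05 ]
disc [0.512 0.489 0.015]
gauge [ 0.65  -0.314  0.2  ]
pan L [0.797 0.139 0.1  ]
pan R [ 0.806 -0.152  0.1  ]
```

Call:
apply_moves(moves=[[0,0,0,0,0,-0.03,-1],[0,0,0,-0.035,-0.02,0,-1],[0,0,0,-0.035,-0.02,0,-1],[0,0,0,-0.035,-0.02,0,-1],[0,0,0,-0.035,-0.02,0,-1],[0,0,0,-0.035,-0.02,0,-1],[0,0,0,-0.035,-0.02,0,-1],[0,0,0,-0.035,-0.02,0,-1]], grip_force=40)

```text
clock: 1.97
tcp_pos: [0.4352, 0.3953, 0.2616]
orientation: [0.625, 3.079, 0.001]
contact_force: [1.2, 0.5, 0.2]
grip_width: 0.0005
gripper_force: 0.0
```

Call:
apply_moves(moves=[[0,0,0,-0.03,-0.015,0,-1],[0,0,-1,-0.03,-0.015,0,-1],[0,0,-1,0,0,0,-1],[0,0,-1,0,0,0,-1],[0,0,-1,0,0,0,-1],[0,0,-1,0,0,0,-1],[0,0,-1,0,0,0,-1],[0,0,0,0,0,0,-1]])

```text
clock: 2.63
tcp_pos: [0.4779, 0.3459, 0.2614]
orientation: [-0.362, 3.121, 0.0]
contact_force: [0.4, 0.7, 0.4]
grip_width: -0.0
gripper_force: 0.0
```

Run:
```python
from h import *
P=pose();o=P[2];print(o["clock"],o["tcp_pos"],np.round(P[0].as_matrix(),3).tolist(),o["grip_width"],o["contact_force"])
a=grab_frame("wrist");cv2.imwrite("pics/w1.png",cv2.resize(a,(800,600)))
for t in("power_unit","unit_switch"):
    print(t,[(round(d["p"],2),np.round(d["extent"],1).tolist()) for d in silhouettes(t,"wrist")[:3]])
```

```text
2.6333 [0.47793052 0.34590897 0.26141977] [[-0.973, -0.229, 0.0], [-0.229, 0.973, 0.0], [-0.0, 0.0, -1.0]] -8.934508686161008e-06 [0.42119912 0.66412249 0.35648522]
power_unit [(0.68, [236.8, 193.5, 59.4, 142.7])]
unit_switch [(0.66, [238.0, 173.4, 22.0, 27.9])]
```

View pics/w1.png

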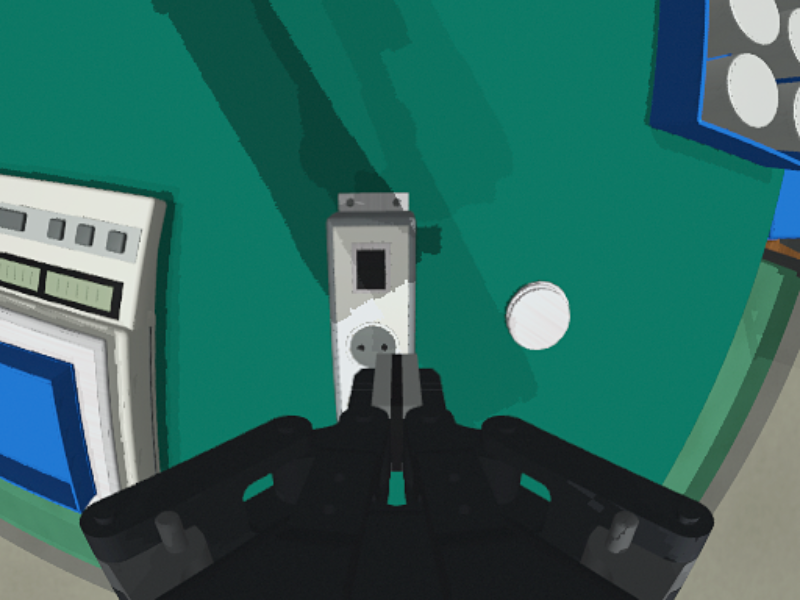

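Wrist view: the unit's rocker sits at (371,269) and its near socket at (372,346), with the shut fingers ending near (397,355). The discs are well to the right.

Run:
```python
from h import *
P=pose()
s=.64
f=lambda u,z:np.round(at_z("wrist",(u[0]*s,u[1]*s),z,P),4)
a=f((370.5,269),.0575);sk=f((372.5,346),.05);print("rock",a,"sock",sk)
l1,l2=f((330,225),.05),f((334,340),.05);r1,r2=f((413.5,225),.05),f((413,340),.05)
ang=lambda a,b:np.degrees(np.arctan2(b[1]-a[1],b[0]-a[0]))
print(l1,l2,r1,r2,ang(l1,l2),ang(r1,r2),ang(a,sk))
b=f((356,249),.056),f((385,289),.058);print("rocker corners",b)
m=silhouettes("unit_switch","wrist")[0]["mask"];v,u=np.nonzero(m);print(u.min(),u.max(),v.min(),v.max())
# check wih scale too, from afar
for n,u,z in (("zero",(117,242),.07),("unit",(86,235),.07),("print",(57,229),.07)):print(n,f(u,z))
```

```text
rock [0.4931 0.3285 0.0575] sock [0.5587 0.3437 0.05  ]
[0.4676 0.2904 0.05  ] [0.5608 0.3115 0.05  ] [0.4535 0.3534 0.05  ] [0.5459 0.3752 0.05  ] 12.756428791220513 13.275077075962537 13.045637062948597
rocker corners (array([0.4805, 0.3144, 0.056 ]), array([0.5061, 0.3429, 0.058 ]))
228 247 159 185
zero [0.5126 0.1156 0.07  ]
unit [0.5127 0.0812 0.07  ]
print [0.5134 0.0459 0.07  ]
```

Call:
apply_moves(moves=[[0,0,0,-0.0228,-0.0205,0,-1],[0,0,0,0,0,0.04,-1],[0,0,0,0,0,0.04,-1],[0,0,0,0,0,0.04,-1],[0,0,0,0,0,0.04,-1],[0,0,0,0,0,0.026,-1],[0,0,0,0,0,0,-1],[0,0,0,0,0,0,-1]])

```text
clock: 3.5
tcp_pos: [0.504, 0.3308, 0.0745]
orientation: [0.355, -3.119, 0.003]
contact_force: [0.2, 0.2, 0.7]
grip_width: -0.0003
gripper_force: 0.0
```

Run:
```python
from h import *
P=pose();o=P[2];print(o["clock"],o["tcp_pos"],o["contact_force"])
a=grab_frame("wrist");cv2.imwrite("pics/w2.png",cv2.resize(a[100:300,150:350],(600,600)))
c=np.array([.4931,.3285,.056]);ux=np.array([np.cos(.2277),np.sin(.2277),0])
for d in(-.015,0,.015):print(d,(proj_wrist(c+ux*d,P)-[150,100])*3)
```

```text
3.5 [0.50404682 0.33077213 0.07453443] [0.2055398  0.18715114 0.71304069]
-0.015 [315.43558591 257.3809833 ]
0 [315.27407663 331.68368085]
0.015 [315.10100797 401.54808675]
```

View pics/w2.png

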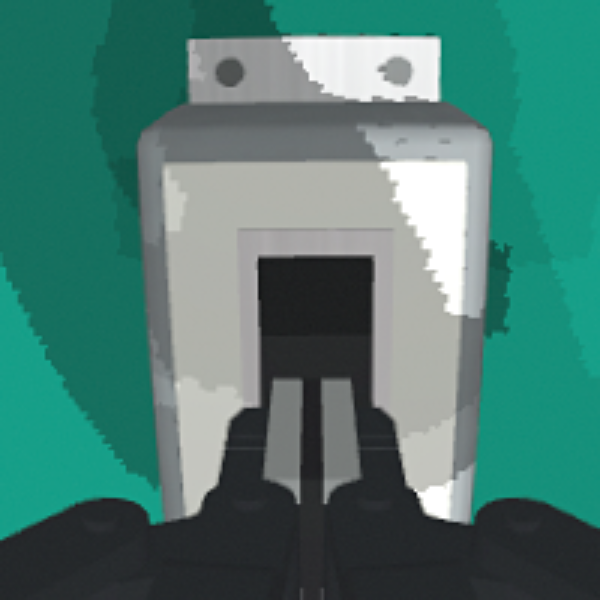

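The rocker's near end (y≈255) and crease (y≈333) lie where predicted, and the fingertips are centred over the raised far half.

Call:
apply_moves(moves=[[0,0,0,-0.001,0,0.012,-1],[0,0,0,0,0,0.0015,-1],[0,0,0,0,0,0.0015,-1],[0,0,0,0,0,0.0015,-1],[0,0,0,0,0,0.0015,-1],[0,0,0,0,0,0.001,-1],[0,0,0,0,0,0,-1],[0,0,0,0,0,0,-1]])

```text
clock: 4.22
tcp_pos: [0.5067, 0.3319, 0.0569]
orientation: [-0.356, 3.119, 0.002]
contact_force: [1.8, 1.3, 4.1]
grip_width: -0.0
gripper_force: 1.7
```

Call:
apply_moves(moves=[[0,0,0,0,0,0.001,-1],[0,0,0,0,0,0.001,-1],[0,0,0,0,0,0,-1],[0,0,0,0,0,0,-1],[0,0,0,0,0,0,-1],[0,0,0,0,0,0,-1],[0,0,0,0,0,0,-1],[0,0,0,0,0,0,-1]])

```text
clock: 4.88
tcp_pos: [0.5068, 0.3319, 0.056]
orientation: [-0.356, 3.119, 0.002]
contact_force: [-0.7, -1.2, 14.0]
grip_width: 0.0003
gripper_force: 7.2
```

Call:
apply_moves(moves=[[0,0,0,0,0,-0.02,-1],[0,0,0,0,0,-0.04,-1],[0,0,0,0.02,0,-0.03,-1],[0,0,0,0.02,0,0,-1],[0,0,0,0,0,0,-1],[0,0,0,0,0,0,-1],[0,0,0,0,0,0,-1],[0,0,0,0,0,0,-1]])

```text
clock: 5.55
tcp_pos: [0.4667, 0.322, 0.1433]
orientation: [0.356, -3.12, 0.002]
contact_force: [-0.1, 0.3, -0.6]
grip_width: -0.0001
gripper_force: 0.0
```

Run:
```python
from h import *
P=pose();o=P[2];print(o["clock"],o["tcp_pos"],o["contact_force"])
q=proj_wrist([.4931,.3285,.057],P);print(q)
a=grab_frame("wrist");x,y=q.astype(int);cv2.imwrite("pics/w3.png",cv2.resize(a[max(0,y-40):y+40,x-40:x+40],(560,560),interpolation=cv2.INTER_CUBIC))
```

```text
5.55 [0.46672262 0.32198913 0.14330875] [-0.11575281  0.28173142 -0.58986714]
[254.81129195 224.26779607]
```

View pics/w3.png

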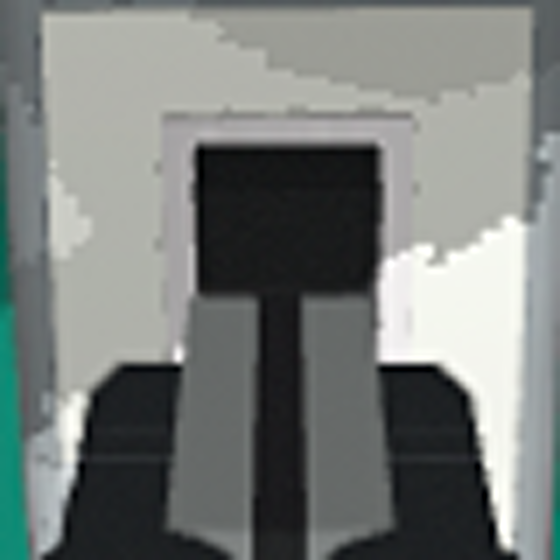

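The fingertips partly cover the rocker; an edge now shows near its near end (y≈185), which fits that end being raised. Together with 14 N at z = 0.056, it is at its stop. On to the scale.

Call:
apply_moves(moves=[[0,0,0.94,0,0,-0.04,-1],[0,0,0.94,0,0,-0.04,-1],[0,0,0,0,-0.02,-0.036,-1],[0,0,0,0,-0.04,0,-1],[0,0,0,0,-0.04,0,-1],[0,0,0,0,-0.04,0,-1],[0,0,0,0,-0.04,0,-1],[0,0,0,0,-0.04,0,-1]])

```text
clock: 6.27
tcp_pos: [0.4734, 0.1004, 0.26]
orientation: [0.048, -3.141, 0.001]
contact_force: [1.0, -0.9, 0.5]
grip_width: 0.0001
gripper_force: 0.0
```

Call:
apply_moves(moves=[[0,0,0,0,-0.04,0,-1],[0,0,0,0,-0.04,0,-1],[0,0,0,0,-0.04,0,-1],[0,0,0,0,-0.04,0,-1],[0,0,0,0,-0.02,0,-1],[0,0,0,0,0,0,-1],[0,0,0,0,0,0,-1],[0,0,0,0,0,0,-1]])

```text
clock: 6.93
tcp_pos: [0.4791, -0.0767, 0.2599]
orientation: [0.049, -3.14, -0.0]
contact_force: [0.3, 0.2, 0.7]
grip_width: -0.0
gripper_force: 0.0
```

Run:
```python
from h import *
P=pose();o=P[2];print(o["clock"],o["tcp_pos"],np.round(P[0].as_matrix(),3).tolist(),o["contact_force"])
a=grab_frame("wrist");cv2.imwrite("pics/w4.png",cv2.resize(a,(800,600)))
b=grab_frame("side");cv2.imwrite("pics/side2raw.png",b)
for t in("scale_switch","key_tare","key_zero","key_unit","key_print"):
    print(t,[(round(d["p"],2),(np.array(d["extent"])/.64).round(1).tolist()) for d in silhouettes(t,"wrist")[:3]])
```

```text
6.9333 [ 0.4790891  -0.07670292  0.25987273] [[-1.0, -0.031, -0.001], [-0.031, 1.0, 0.0], [0.001, 0.0, -1.0]] [0.27786742 0.19464066 0.6902494 ]
scale_switch [(0.25, [762.2, 330.3, 75.8, 207.0])]
key_tare [(0.61, [454.4, 311.2, 61.4, 18.0])]
key_zero [(0.46, [613.4, 309.5, 27.7, 25.3])]
key_unit [(0.71, [577.3, 309.4, 13.6, 20.3]), (0.48, [465.9, 325.3, 353.6, 140.3]), (0.23, [536.2, 308.8, 21.7, 29.8])]
key_print [(0.44, [534.2, 308.6, 30.2, 32.2])]
```

View pics/w4.png

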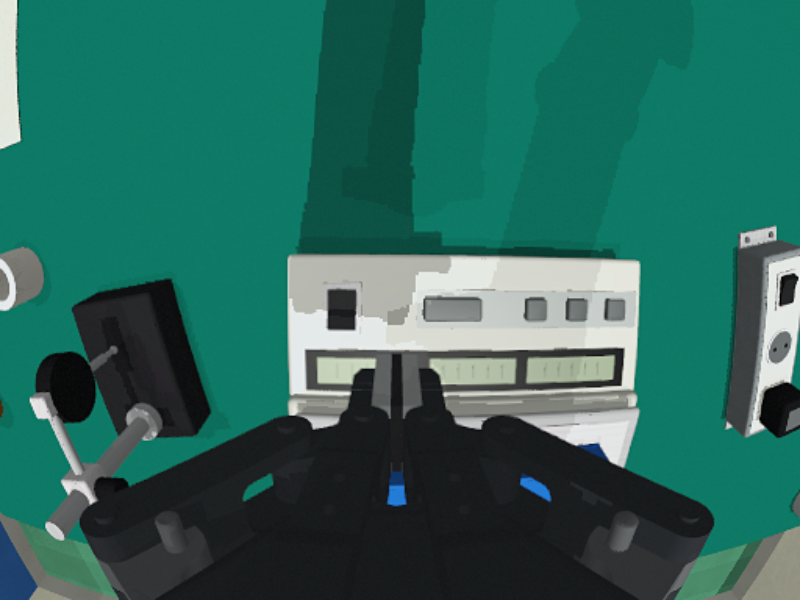

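The rocker is at (341,309), the tare bar at (453,309) and the square keys at (536, 577, 615; 309). The gauge stand is well clear on the left, and the unit's rocker on the right looks switched. I fit the panel pose from these points.

Run:
```python
from h import *
from scipy.optimize import least_squares
P=pose()
px=np.array([(341.5,309),(452.5,308.5),(535.5,308.5),(577,308.5),(615,308.5)])*.64
L=np.array([(-16,-105,6),(-16,-18,7),(-16,50,7),(-16,86,7),(-16,122,7)])/1e3
def M(q):return R.from_euler("ZY",[q[3],-np.radians(14)])
def f(q):
    X=M(q).apply(L)+q[:3];return np.ravel([proj_wrist(x,P)-u for x,u in zip(X,px)])
s=least_squares(f,[.54,-.02,.07,.03]);print(s.x,np.round(s.fun,2))
def g(q,z):return f([q[0],q[1],z,q[2]])
for z in(.068,.071,.074):
    t=least_squares(g,[.54,-.02,.03],args=(z,));print(z,t.x,np.round(np.abs(t.fun).max(),2))
```

```text
[ 0.53630347 -0.01350124  0.05770363  0.03150284] [-0.05 -0.22  0.03  0.3   0.21  0.14 -0.15 -0.02 -0.04 -0.22]
0.068 [ 0.53306913 -0.01592581  0.0303165 ] 3.04
0.071 [ 0.53212849 -0.01662987  0.02996794] 3.94
0.074 [ 0.53118868 -0.01733282  0.02961843] 4.85
```

```bash
cat >> h.py <<'E'
PM=R.from_euler("ZY",[.0315,-np.radians(14)]);PO=np.array([.5363,-.0135,.0577])
RT=PM*R.from_matrix(np.diag([-1.,1,-1]))
def pt(x,y,z):return PO+PM.apply(np.array([x,y,z])/1e3)
E
python3 - <<'E'
from h import *
t=pt(-4,-105,35);print(t,go(RT,t)); print("shift after turn",RT.inv().apply(t-pose()[1]))
E
```

```text
[ 0.52726463 -0.11883682  0.09069266] (array([ 1.000e-03, -2.333e+00,  4.000e-03]), array([-0.0469, -0.0436,  0.1696]))
shift after turn [-0.00447226 -0.04354825  0.17588937]
```

Call:
apply_moves(moves=[[0,-0.8,0,0,-0.02,0,-1],[0,-0.8,0,0,-0.0235,0,-1],[0,-0.733,0,0,0,0,-1],[0,0,0,-0.0045,0,0.04,-1],[0,0,0,0,0,0.04,-1],[0,0,0,0,0,0.04,-1],[0,0,0,0,0,0.04,-1],[0,0,0,0,0,0,-1]])

```text
clock: 7.95
tcp_pos: [0.5198, -0.1181, 0.0983]
orientation: [-0.047, 2.91, 0.007]
contact_force: [-1.6, 0.2, -0.6]
grip_width: -0.0002
gripper_force: 0.0
```

Run:
```python
from h import *
P=pose();o=P[2];print(o["clock"],o["tcp_pos"],o["contact_force"],go(RT,pt(-4,-105,35)))
q=proj_wrist(pt(-16,-105,6),P);x,y=q.astype(int)
for d in(-15,0,15):print((proj_wrist(pt(-16+d,-105,6),P)-[x-70,y-70])*4)
a=grab_frame("wrist");cv2.imwrite("pics/w5.png",cv2.resize(a[y-70:y+70,x-70:x+70],(560,560),interpolation=cv2.INTER_CUBIC))
```

```text
7.95 [ 0.51976808 -0.11806382  0.09831571] [-1.55480047  0.21469643 -0.59790386] (array([ 0.01 , -0.128,  0.008]), array([-0.0055, -0.001 ,  0.0091]))
[283.91447957 192.78963251]
[283.73946127 281.88879711]
[283.58017762 366.50597472]
```

View pics/w5.png

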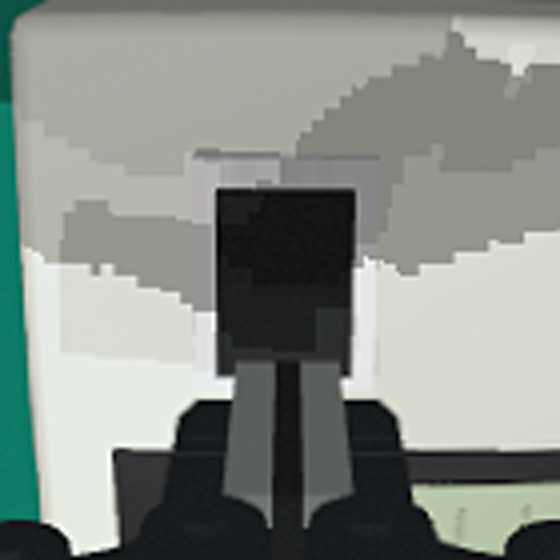

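The rocker's near edge (y≈188) and crease (y≈282) are within about 1 mm of the prediction.

Call:
apply_moves(moves=[[0,-0.128,0,-0.0065,-0.001,0.009,-1],[0,0,0,0,0,0.015,-1],[0,0,0,0,0,0.008,-1],[0,0,0,0,0,0.002,-1],[0,0,0,0,0,0.0015,-1],[0,0,0,0,0,0.0015,-1],[0,0,0,0,0,0,-1],[0,0,0,0,0,0,-1]])

```text
clock: 8.67
tcp_pos: [0.5392, -0.1201, 0.0726]
orientation: [-0.044, 2.883, 0.006]
contact_force: [-0.7, -0.2, 1.3]
grip_width: 0.0
gripper_force: 0.0
```

Run:
```python
from h import *
P=pose();o=P[2];print(o["clock"],PM.inv().apply(P[1]-PO)*1e3,PM.inv().apply(o["contact_force"]),go(RT,pt(-4,-105,6)))
```

```text
8.6667 [   3.14618965 -106.65754947   14.61483801] [-0.36410956 -0.13895562  1.44046169] (array([-0.002,  0.137, -0.008]), array([0.0073, 0.0017, 0.0085]))
```

Call:
apply_moves(moves=[[0,0.137,0,0.007,0.0015,0,-1],[0,0,0,0,0,0.003,-1],[0,0,0,0,0,0,-1],[0,0,0,0,0,0,-1],[0,0,0,0,0,0,-1],[0,0,0,0,0,0,-1],[0,0,0,0,0,0,-1],[0,0,0,0,0,0,-1]])

```text
clock: 9.33
tcp_pos: [0.5327, -0.1187, 0.0671]
orientation: [-0.045, 2.898, 0.006]
contact_force: [-0.7, 0.5, 2.4]
grip_width: -0.0001
gripper_force: 1.2
```

Run:
```python
from h import *
P=pose();o=P[2];print(o["clock"],PM.inv().apply(P[1]-PO)*1e3,PM.inv().apply(o["contact_force"]),go(RT,pt(-4,-105,6)))
```

```text
9.3333 [  -4.44247398 -105.02940541   10.78917535] [-0.08184657  0.5099274   2.53041357] (array([-0.   , -0.013, -0.008]), array([-0.0004,  0.    ,  0.0048]))
```

Call:
apply_moves(moves=[[0,0,0,-0.0005,0,0.0015,-1],[0,0,0,0,0,0.0015,-1],[0,0,0,0,0,0.001,-1],[0,0,0,0,0,0.001,-1],[0,0,0,0,0,0.0005,-1],[0,0,0,0,0,0,-1],[0,0,0,0,0,0,-1],[0,0,0,0,0,0,-1]])

```text
clock: 10.0
tcp_pos: [0.5337, -0.1187, 0.0645]
orientation: [-0.043, 2.898, 0.009]
contact_force: [-23.9, 4.2, 47.0]
grip_width: -0.0001
gripper_force: 25.6
```

Run:
```python
from h import *
P=pose();o=P[2];print(o["clock"],PM.inv().apply(P[1]-PO)*1e3,PM.inv().apply(o["contact_force"]),go(RT,pt(-4,-105,6)))
```

```text
10.0 [  -4.09852675 -105.10701777    7.97910024] [-11.64410092   4.94378836  51.34608064] (array([ 0.019, -0.006, -0.021]), array([-0.0001,  0.0001,  0.002 ]))
```

Call:
apply_moves(moves=[[0,0,0,0,0,-0.02,-1],[0,0,0,0,0,-0.04,-1],[0,0,0,0.03,0,-0.01,-1],[0,0,0,0.02,0,0,-1],[0,0,0,0,0,0,-1],[0,0,0,0,0,0,-1],[0,0,0,0,0,0,-1],[0,0,0,0,0,0,-1]])

```text
clock: 10.67
tcp_pos: [0.4706, -0.1208, 0.118]
orientation: [-0.045, 2.897, 0.005]
contact_force: [-0.1, 0.5, 1.5]
grip_width: 0.0001
gripper_force: 0.0
```

Run:
```python
from h import *
P=pose();o=P[2];print(o["clock"],PM.inv().apply(P[1]-PO)*1e3,PM.inv().apply(o["contact_force"]))
q=proj_wrist(pt(-16,-105,6),P);x,y=q.astype(int);print(q)
for p in((-31,-105,6),(-16,-105,6),(-31,-105,10.7),(-16,-18,7)):print(p,(proj_wrist(pt(*p),P)-[x-40,y-40])*6)
a=grab_frame("wrist");A=cv2.resize(a[y-40:y+40,x-40:x+60],None,fx=6,fy=6,interpolation=cv2.INTER_CUBIC)
A=cv2.convertScaleAbs(A,alpha=2.5)
cv2.imwrite("pics/w6.png",A[:,:600])
b=grab_frame("side");s=silhouettes("scale_switch","side");
cv2.imwrite("pics/side3.png",b)
```

```text
10.6667 [ -52.42889533 -105.21143746   75.19914538] [0.3144332  0.48655436 1.47181325]
[254.59280517 242.86582326]
(-31, -105, 6) [243.85893383 142.80691801]
(-16, -105, 6) [243.55683101 245.19493959]
(-31, -105, 10.7) [243.96827632 157.75113879]
(-16, -18, 7) [871.53866606 235.3081983 ]
```

View pics/w6.png

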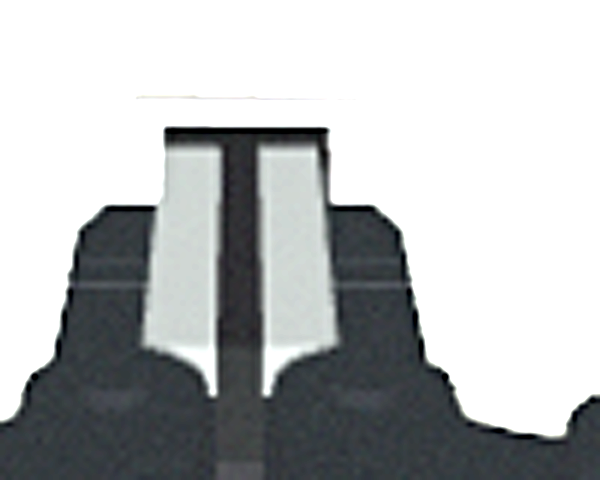

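Here the fingers hide the rocker, so I'll move over to the tare key (during the self-test) and look from there.

Call:
apply_moves(moves=[[0,0,0,0,0.03,0,-1],[0,0,0,-0.016,0.03,0,-1],[0,0,0,-0.02,0.027,0,-1],[0,0,0,0,0,0.02,-1],[0,0,0,0,0,0.015,-1],[0,0,0,0,0,0,-1],[0,0,0,0,0,0,-1],[0,0,0,0,0,0,-1]])

```text
clock: 11.48
tcp_pos: [0.51, -0.0332, 0.0929]
orientation: [-0.043, 2.898, 0.005]
contact_force: [-0.3, 0.2, 0.7]
grip_width: 0.0002
gripper_force: 0.0
```

Run:
```python
from h import *
P=pose();o=P[2];print(o["clock"],PM.inv().apply(P[1]-PO)*1e3,PM.inv().apply(o["contact_force"]))
a=grab_frame("wrist");S=5
x,y=proj_wrist(pt(-16,-105,6),P).astype(int)
c1=cv2.resize(a[y-30:y+30,x-40:x+40],None,fx=S,fy=S,interpolation=cv2.INTER_CUBIC)
for n,p in(("near6",(-31,-105,6)),("near10.7",(-31,-105,10.7)),("crease",(-16,-105,6)),("far6",(-1,-105,6)),("far10.7",(-1,-105,10.7))):print(n,(proj_wrist(pt(*p),P)-[x-40,y-30])*S)
x,y=proj_wrist(pt(-16,-18,7),P).astype(int);print("tare",x,y)
for p in((-25,-41),(-7,5)):print((proj_wrist(pt(*p,7),P)-[x-40,y-30])*S)
c2=cv2.resize(a[y-30:y+30,x-40:x+40],None,fx=S,fy=S,interpolation=cv2.INTER_CUBIC)
g=np.uint8(255*(c1/255.)**.45)
x,y=(np.array([290,215])*0+[260,273]);b=cv2.imread("pics/side3.png")
c3=cv2.resize(b[255:300,200:260],(400,300),interpolation=cv2.INTER_CUBIC)
c4=cv2.resize(b[165:225,245:300],(400,300),interpolation=cv2.INTER_CUBIC)
cv2.imwrite("pics/w7.png",np.vstack([np.hstack([g,c2]),np.hstack([np.uint8(255*(c3/255.)**.5),np.uint8(255*(c4/255.)**.5)])]))
```

```text
11.4833 [-17.6476367  -18.84446097  40.63989386] [-0.07730484  0.21013831  0.72457218]
near6 [186.91445902  50.52687512]
near10.7 [173.25715268  61.72475922]
crease [201.37493142 153.93422576]
far6 [216.98261774 252.01967271]
far10.7 [204.99515987 266.62211195]
tare 255 220
[23.88496721 85.48995368]
[378.75547899 213.11718332]
```

View pics/w7.png

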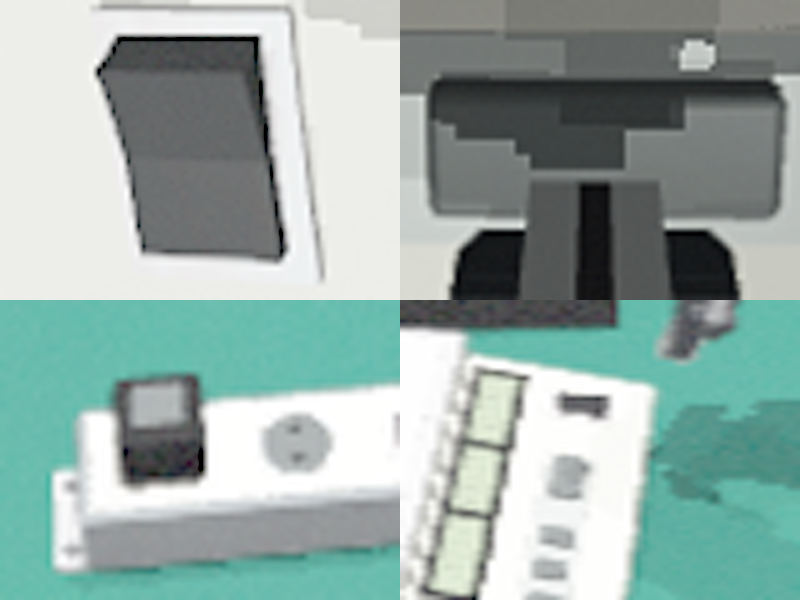

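The scale rocker's near end now stands up with its front face showing (top-left), so it is on. The tare bar (top-right) lies where predicted, under the fingertips. I check the unit's rocker from the earlier pictures while the self-test runs.

Run:
```python
from h import *
a=cv2.imread("pics/w4.png")[230:350,730:800];b=cv2.imread("pics/side2raw.png")[258:298,240:290];d=cv2.imread("pics/side.png")[400:465,375:455]
g=lambda i,w,h:np.uint8(255*(cv2.resize(i,(w,h),interpolation=cv2.INTER_CUBIC)/255.)**.5)
cv2.imwrite("pics/w8.png",np.hstack([g(a,280,480),np.vstack([g(b,300,240),g(d,300,240)])]))
```

```text
(no output)
```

View pics/w8.png

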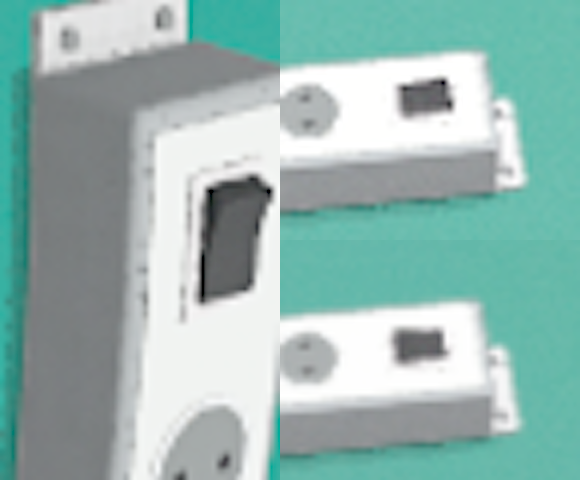

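Call:
apply_moves(moves=[[0,0,0,0,0,0.01,-1],[0,0,0,0,0,0.01,-1],[0,0,0,0,0,0,-1],[0,0,0,0,0,0,-1],[0,0,0,0,0,0,-1],[0,0,0,0,0,0,-1],[0,0,0,0,0,0,-1],[0,0,0,0,0,0,-1]])

```text
clock: 12.2
tcp_pos: [0.5149, -0.0323, 0.0734]
orientation: [-0.044, 2.898, 0.006]
contact_force: [0.1, -1.2, 0.3]
grip_width: -0.0002
gripper_force: 0.0
```

The unit's rocker shows its near end raised on the left crop, and the side view changed to match, so it is on. I wait out the self-test.

Call:
apply_moves(moves=[[0,0,0,0,0,0,-1],[0,0,0,0,0,0,-1],[0,0,0,0,0,0,-1],[0,0,0,0,0,0,-1],[0,0,0,0,0,0,-1],[0,0,0,0,0,0,-1],[0,0,0,0,0,0,-1],[0,0,0,0,0,0,-1]])

```text
clock: 12.87
tcp_pos: [0.5148, -0.0323, 0.0731]
orientation: [-0.044, 2.898, 0.005]
contact_force: [0.2, 0.2, 0.6]
grip_width: 0.0004
gripper_force: 0.0
```

Call:
apply_moves(moves=[[0,0,0,0,0,0,-1],[0,0,0,0,0,0,-1],[0,0,0,0,0,0,-1],[0,0,0,0,0,0,-1],[0,0,0,0,0,0,-1],[0,0,0,0,0,0,-1],[0,0,0,0,0,0,-1],[0,0,0,0,0,0,-1]])

```text
clock: 13.53
tcp_pos: [0.5148, -0.0323, 0.0732]
orientation: [-0.044, 2.898, 0.005]
contact_force: [1.1, -0.6, -0.7]
grip_width: -0.0007
gripper_force: 0.0
```

Call:
apply_moves(moves=[[0,0,0,0,0,0,-1],[0,0,0,0,0,0,-1],[0,0,0,0,0,0,-1],[0,0,0,0,0,0,-1],[0,0,0,0,0,0,-1],[0,0,0,0,0,0,-1],[0,0,0,0,0,0,-1],[0,0,0,0,0,0,-1]])

```text
clock: 14.2
tcp_pos: [0.5148, -0.0323, 0.0732]
orientation: [-0.044, 2.898, 0.005]
contact_force: [-0.2, 0.4, 0.0]
grip_width: 0.0003
gripper_force: 0.0
```

Call:
apply_moves(moves=[[0,0,0,0,0,0,-1],[0,0,0,0,0,0,-1],[0,0,0,0,0,0,-1],[0,0,0,0,0,0,-1],[0,0,0,0,0,0,-1],[0,0,0,0,0,0,-1],[0,0,0,0,0,0,-1],[0,0,0,0,0,0,-1]])

```text
clock: 14.87
tcp_pos: [0.5148, -0.0323, 0.0732]
orientation: [-0.044, 2.898, 0.005]
contact_force: [0.3, -0.4, -0.7]
grip_width: -0.0001
gripper_force: 0.0
```

Run:
```python
from h import *
P=pose();o=P[2];print(o["clock"],PM.inv().apply(P[1]-PO)*1e3,PM.inv().apply(o["contact_force"]))
```

```text
14.8667 [-17.6667795  -18.15841882  20.34957247] [ 0.07606493 -0.36798289 -0.76375974]
```

Call:
apply_moves(moves=[[0,0,0,-0.0015,0,0.007,-1],[0,0,0,0,0,0.003,-1],[0,0,0,0,0,0.002,-1],[0,0,0,0,0,0.001,-1],[0,0,0,0,0,0.001,-1],[0,0,0,0,0,0,-1],[0,0,0,0,0,0,-1],[0,0,0,0,0,0,-1]])

```text
clock: 15.53
tcp_pos: [0.5198, -0.0321, 0.0601]
orientation: [-0.045, 2.898, 0.006]
contact_force: [-0.1, 1.5, 3.6]
grip_width: 0.0001
gripper_force: 1.5
```

Run:
```python
from h import *
P=pose();o=P[2];print(o["clock"],PM.inv().apply(P[1]-PO)*1e3,PM.inv().apply(o["contact_force"]))
```

```text
15.5333 [-15.99931915 -18.03834269   6.48698214] [0.83621783 1.54586577 3.49643631]
```

Call:
apply_moves(moves=[[0,0,0,0,0,0.001,-1],[0,0,0,0,0,0.0007,-1],[0,0,0,0,0,0,-1],[0,0,0,0,0,0,-1],[0,0,0,0,0,0,-1],[0,0,0,0,0,0,-1],[0,0,0,0,0,0,-1],[0,0,0,0,0,0,-1]])

```text
clock: 16.2
tcp_pos: [0.5201, -0.0321, 0.0589]
orientation: [-0.044, 2.897, 0.006]
contact_force: [-5.4, 1.1, 12.3]
grip_width: 0.0001
gripper_force: 6.8
```

Run:
```python
from h import *
P=pose();o=P[2];print(o["clock"],PM.inv().apply(P[1]-PO)*1e3,PM.inv().apply(o["contact_force"]))
```

```text
16.2 [-15.98424676 -18.06941122   5.21915112] [-2.22508382  1.25807303 13.20692736]
```

13 N is well past the 4 N at the bottom, so the key is fully down. I release and retreat.

Call:
apply_moves(moves=[[0,0,0,0,0,-0.01,-1],[0,0,0,0,0,-0.03,-1],[0,0,0,0,0,-0.04,-1],[0,0,0,0,0,-0.04,-1],[0,0,0,0,0,0,-1],[0,0,0,0,0,0,-1],[0,0,0,0,0,0,-1],[0,0,0,0,0,0,-1]])

```text
clock: 16.87
tcp_pos: [0.4903, -0.0331, 0.1736]
orientation: [-0.045, 2.9, 0.005]
contact_force: [0.4, 1.0, 0.3]
grip_width: -0.0
gripper_force: 0.0
```

Run:
```python
from h import *
o=pose()[2];print(o["clock"],o["tcp_pos"],o["contact_force"])
a=grab_frame("wrist");cv2.imwrite("pics/w9.png",np.uint8(255*(cv2.resize(a,(800,600))/255.)**.6))
```

```text
16.8667 [ 0.49025575 -0.03305021  0.17359763] [0.35925442 1.00193436 0.33320618]
```

View pics/w9.png

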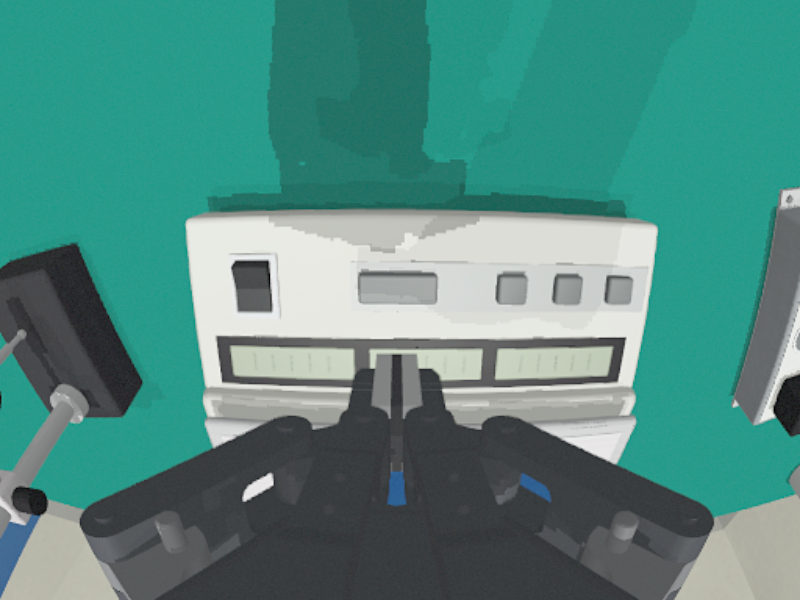

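The tare bar at (398,288) is back up, the scale rocker at (252,286) stays on, and the gripper is clear of everything.

```bash
python3 -c "
from bench import order
print(order.hand_in())"
```

```text
the job is handed in; nothing more can be done
None
```

I switched on the power unit, then the scale, waited about 5 s, pressed the tare key fully down and released it, and handed the job in at about 17 s with the arm clear; the one rough spot was about 51 N from the fingertips on the scale's rocker at its stop.

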